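# Open a sealed housing whose cap may have a reverse thread

### The job

On the jig plate stand two sealed sensor housings; open the one with the square body. Its part-turn cap may have a normal or a reverse thread, and nobody knows which: without forcing it, try the knob one way and, if it stops at once, the other, to find which way the cap loosens; then turn it all the way (about 60 degrees) and lift it off. Finish still holding the cap in the gripper, level and still, straight above the housing with its lower end at least 40 mm clear of the mouth; leave the round housing's cap and everything else on the bench as they are.

Things in the scene. Friction and masses are not known exactly. Their poses are not given: they have to be found in the camera images.
- jig: flat aluminium jig plate, 190 x 320 x 12 mm, fixed on the table; carries both housings, their centres 180 mm apart. Origin: centre of its underside; y along its long side.
- housing_square: the housing to open: aluminium block 100 x 100 x 45 mm, ribs on two sides, with a round grey collar (80 mm diameter) on top, fixed on the jig; the collar's rim (the mouth) is 75 mm above the origin. Origin: centre of its underside; z up; x, y along the square's sides, as the jig's. Its cap starts locked, with its pointer along this +x to within 2 degrees.
- housing_square_mouth (a point): centre of the square housing's mouth, on its rim. One way the cap turns only about 4 degrees to a hard stop; the other way freely (no spring) to a hard stop at 67. From 53 degrees to that stop it lifts straight out; at less its lugs catch after 2 mm of lift. The way it opens is drawn anew each start, cannot be seen, and is opposite to the round housing's.
- cap_square: the square housing's cap to take off: loose, 0.08-0.16 kg: round bare-metal flange 72 mm wide, 8 thick; on it a round upright black knob, 26 mm diameter, 35 tall, and a pointer ridge; below, a 27 mm neck and lug bar 46 x 13 x 10. Origin: centre of the lug bar's underside, on the turning axis, 28 mm below the flange's upper face, 63 below the knob's top, 20 below the mouth when seated; z up, x to the pointer.
- housing_round: the other housing, to be left alone: a round aluminium body 92 mm in diameter, 45 mm high, with the same collar, 75 mm high in all, fixed on the jig. Origin: centre of its underside.
- cap_round: the round housing's cap, same as the other cap, to be left alone. Origin and axes as there.
- cap_round_pointer (a point): outer end of the pointer ridge on the round housing's cap, 34 mm from its axis.
- screwdriver: bystander: a screwdriver 150 mm long lying along the jig's near edge. Origin: underside, under its middle.
- relay_module: bystander: a small circuit module, 50 x 34 x 18 mm, on the jig between the housings. Origin: centre of its underside.
- control_board: bystander: a circuit board 130 x 90 x 23 mm on the table to the left. Origin: centre of its underside.
- solder_spool: bystander: a metal spool, 54 mm in diameter, 38 mm high, on the table to the right. Origin: centre of its underside.
- tape_roll: bystander: a black roll of tape lying flat, 84 mm in diameter, 19 mm high, on the right. Origin: centre of its underside.
- bottle: bystander: a bottle, 60 mm in diameter, 170 mm high, on the left. Origin: centre of its underside.
Not all that is in view belongs to the job. Leave any blue or green look-alike of the cap_square alone.

How it is judged:
On the way, in this order (a step that is already met when the one before it is completed fails the run):
1. the square housing's cap is turned to its opening while still down in the mouth (angle between the x axis of cap_square and the x axis of housing_square, either way round above 0.75 rad and z of cap_square in the frame of housing_square_mouth below -0.012 m), for 0.05 s.
2. the gripper lifts the cap clear above the mouth (z of cap_square in the frame of housing_square_mouth above 0.035 m and horizontal distance between cap_square and housing_square_mouth below 0.05 m and angle between cap_square's own z axis and vertical below 0.35 rad and contact force between the fingers and cap_square above 1 N), for 0.2 s.
At the end, for the whole second after the job is handed in: Gripper holds the square housing's cap, still (under 30 mm/s), level within 20 degrees, lower end over 35 mm above the mouth, within 50 mm sideways of its centre, touching no housing, jig or other cap; the round housing's cap unmoved (pointer within 12 mm) (all of step 2 and contact force between cap_square and housing_square below 0.05 N and contact force between cap_square and jig below 0.05 N and contact force between cap_square and cap_round below 0.05 N and linear speed of cap_square below 0.03 m/s and distance of cap_round_pointer from where it was at the start of the episode below 0.012 m); the arm keeps its last pose, push and grip.
It fails at once if the cap is forced: pushed or pulled on its housing with more than 80 N (contact force between cap_square and housing_square above 80 N).
It fails at once if the round housing's cap is turned or moved (pointer by more than 12 mm) (distance of cap_round_pointer from where it was at the start of the episode above 0.012 m).
It fails at once if something else on the bench (screwdriver, module, board, spool, tape, bottle) is moved by more than 30 mm (distance of any of screwdriver, relay_module, control_board, solder_spool, tape_roll, bottle from where it was at the start of the episode above 0.03 m).
It also fails if it takes over 42 s, if anything falls off the work surface, if the arm or the gripper's body presses on something with over 40 N, if the wrist force passes 120 N, or if a joint passes its speed limit or range.

### The arm

A 6-joint arm with a two-finger parallel gripper is mounted at the origin on the work surface. World frame = base frame: x ahead of the robot, y to its left, z up, the work surface at z = 0. Lengths are in m, angles in rad, forces in N, time in s.
With the tool pointing down it reaches from about 0.35 to 1 m from the base axis. Payload 7.1 kg.
Tool frame: the origin (TCP) lies midway between the tips of the shut fingers; the grasp point (between the pads) lies 19 mm behind it; y points along the fingers, z is the direction in which the jaws open and shut, and the axes are right-handed (so a half turn about y gives the same grasp; the last joint's range is limited). The gripper opens to 85 mm and grips with 20 to 120 N. Pads are 22 mm wide; open, the fingers measure 114 mm over their backs; the gripper's body (76 mm by 85 mm) begins 54 mm behind the grasp point. The pads swing forward as they close: fully open they stand 13 mm farther back than shut.
Start: joints at [1.157, 0.423, 1.63, -0, 1.089, -0.019], TCP at [0.24, 0.577, 0.231] pointing down, gripper open.
Joint ranges: [-3, 3], [-0.9, 2.11], [0.09, 2.58], [-1.31, 4.45], [0.11, 2.69], [-2.54, 2.54]. Speed limits (rad/s): [2.39, 2.39, 3.01, 3.14, 3.14, 3.14].

### API

Orientations are given as a rotation vector (axis times angle).
In Python, from rig import sense, optics, order gives the robot as it stands.
- The arm moves only by the tool step_arm, never from a script. Its argument "increments" is one flat list of numbers, 7 for each row, row after row: the shift along the tool's x, y, z normalised to -1 to 1, where 1 is 0.15 m, then the turn, a rotation vector about the tool's x, y, z normalised to -1 to 1, where 1 is 180 degrees, then the opening, from -1 (shut) to 1 (fully open). A call has 1 to 12 rows; each row shifts and turns the pose as measured when the row begins, along the tool's axes as they then stand; what a row does not reach is not made up. A row lasts 1/10 s, in which the tool goes at most 50 mm and 8.59 degrees, less where a joint would pass 70% of its speed; a pose out of reach is approached as far as the arm can. A call with a number of a shift or a turn outside -1 to 1 is refused whole. A call with a gripper value outside its range is refused whole. The fingers move at their own pace and stop on an object; "force" is the grip in N (left out, the last holds). Time passes only in rows, so rows that do not move let the fingers close. It gives the time, the measured TCP pose, the force and the opening at its end, in the units of the state.
- sense(): the state, without advancing time (a new reading comes with each control period).
- optics.grab_frame(name): name is "side" or "top" or "wrist"; returns a dict with "image" (420x560x3 uint8, blue, green, red), "range_z" (420x560 float32, m along the optical axis (not along the pixel's ray), 0 where there is no reading), "fx", "fy", "cx", "cy" (pixels), "R" (3x3) and "t" (3): a world point X has camera coordinates R X + t. Camera axes: x right, y down, z forward; pixel columns grow to the right and rows downward; lengths in m; the calibration is good to about 2 mm. A picture is of the moment at which its call begins.
- order.hand_in(): hands the job in, once; it reports no verdict.
The state is a dict: "time": time; "joint_positions": joint angles; "dq": joint speeds; "joint_efforts": joint torques, N m; "tool_pos": TCP position; "ee_rot": TCP orientation; "ft_force": force on the tool from outside, world axes, zero at the start; "ft_torque": the same for the moment, N m; "gripper_width": finger opening in m.
Only numpy, scipy, OpenCV 4.12 (cv2) and the standard library are available. Lean on these libraries where they do the work, as an engineer would, in place of code of your own. Each camera call takes 0.05 s, during which the arm holds its last target. There are 200 camera calls.

## Working session

There is one attempt and no reset: what is moved stays moved. The work goes in short steps, Python scripts to look and compute and a tool call to move; the robot and the scene stay as the last step left them, time stands still between calls to the robot, and variables do not carry over. Pictures are saved under pics/ and viewed, about 8 in all and at most 12, crops included, and the job is handed in when it is done.

Besides the shell and the picture viewer there is one more tool, called after "Request:" as name(argument=value, ...) on one line, values as JSON. step_arm: Moves the arm, as the interface text tells. Scaled input: -1 to 1 covers 0.15 m each way for a shift and 180 degrees each way for a turn. Its arguments: {"type":"object","properties":{"increments":{"type":"array","items":{"type":"number"}},"force":{"type":"number"}},"required":["increments"]}

```bash
mkdir -p pics; python3 - <<'E'
from rig import sense,optics
import cv2,numpy as np
s=sense();print({k:np.round(v,3).tolist() for k,v in s.items()})
for n in("top","side"):
    f=optics.grab_frame(n);cv2.imwrite(f"pics/{n}0.png",f["image"]);np.savez(f"{n}0.npz",**f)
    print(n,f["fx"],f["cx"],f["cy"],np.round(f["R"],3).tolist(),np.round(f["t"],3).tolist())
E
```

```text
{'time': 0.0, 'joint_positions': [1.157, 0.424, 1.631, -0.0, 1.089, -0.019], 'dq': [0.001, -0.0, 0.0, -0.0, -0.001, 0.001], 'joint_efforts': [-0.0, -55.738, -28.174, -0.0, 0.007, -0.0], 'tool_pos': [0.24, 0.576, 0.23], 'ee_rot': [-1.55, 0.31, -0.31], 'ft_force': [-1.374, -0.375, -0.705], 'ft_torque': [-0.002, -0.032, -0.026], 'gripper_width': 0.085}
top 462.0945442029097 278.70772566825127 208.95426974560064 [[-0.001, -1.0, 0.018], [-0.997, -0.001, -0.083], [0.083, -0.018, -0.996]] [0.019, 0.564, 1.168]
side 545.6260501090812 282.9281980403183 206.09883319960272 [[0.962, -0.271, 0.018], [-0.16, -0.62, -0.768], [0.22, 0.736, -0.64]] [-0.503, 0.161, 1.477]
```

View pics/top0.png

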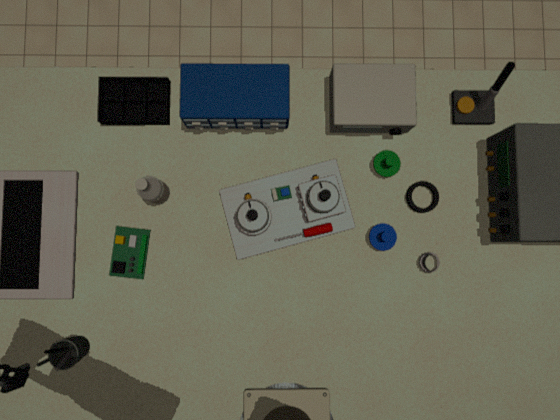

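View pics/side0.png

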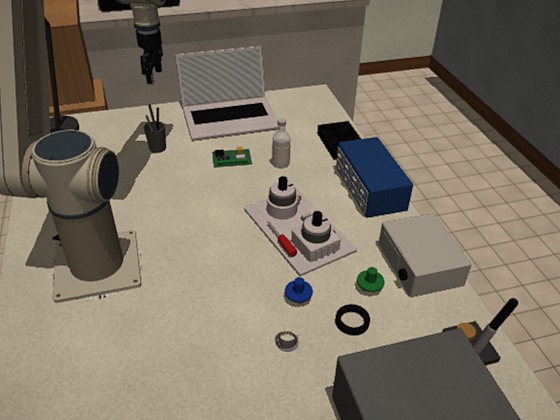

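Top view: candidates are the square housing's cap (323,196), round housing's cap (252,215), the blue look-alike (382,237) and the green look-alike (386,163). By the description I choose (323,196), on the square body. I check it in a close crop.

```bash
cat > h.py <<'E'
import numpy as np,cv2
def ray(f,u,v,z):
    R,t=f["R"],f["t"];c=-R.T@t
    d=R.T@np.array([(u-f["cx"])/f["fx"],(v-f["cy"])/f["fy"],1]);return c+d*(z-c[2])/d[2]
def proj(f,X):
    p=f["R"]@np.array(X)+f["t"];return f["fx"]*p[0]/p[2]+f["cx"],f["fy"]*p[1]/p[2]+f["cy"]
E
python3 - <<'E'
from h import *
t=np.load("top0.npz");s=np.load("side0.npz")
a=cv2.resize(t["image"][155:265,215:360],None,fx=5,fy=5,interpolation=2)
cv2.imwrite("pics/c1.png",a)
b=cv2.resize(s["image"][165:275,240:360],None,fx=5,fy=5,interpolation=2)
cv2.imwrite("pics/c2.png",b)
for f,name,bx in((t,"top",(305,180,345,215)),(t,"topR",(235,200,270,230)),(s,"side",(295,200,345,240))):
    x0,y0,x1,y1=bx;g=f["image"][y0:y1,x0:x1].max(2)
    m=(g<45).astype(np.uint8);n,l,st,c=cv2.connectedComponentsWithStats(m)
    for i in range(1,n):
        if st[i,4]>8:print(name,st[i]+[x0,y0,0,0,0],c[i]+[x0,y0],ray(f,*(c[i]+[x0,y0]),.13).round(4))
# depth at knob
z=t["range_z"]
for (x0,y0,x1,y1) in ((305,180,345,215),(235,200,270,230)):
    V,U=np.mgrid[y0:y1,x0:x1];Z=z[y0:y1,x0:x1];P=np.stack([(U-t["cx"])/t["fx"]*Z,(V-t["cy"])/t["fy"]*Z,Z],-1).reshape(-1,3)
    W=(P-t["t"])@t["R"]
    for lo,hi in((.118,.14),(.085,.105)):
        k=(W[:,2]>lo)&(W[:,2]<hi);q=W[k];print(lo,k.sum(),q.mean(0).round(4),((q.max(0)+q.min(0))/2).round(4),np.ptp(q,0).round(3),np.median(q[:,2]))
# jig outline
hs=cv2.cvtColor(t["image"],cv2.COLOR_BGR2HSV)
print([hs[v,u].tolist() for u,v in((230,200),(285,175),(345,215),(280,230),(200,200),(300,270))])
for u,v in((220,190),(337,159),(354,227),(238,259)):print(ray(t,u,v,.012).round(3))
E
```

```text
top [319 190  12  11  99] [324.11111111 195.01010101] [ 0.5884 -0.0856  0.13  ]
top [307 193  15  20  40] [311.175 204.625] [ 0.5656 -0.0549  0.13  ]
topR [247 210  10  11  87] [251.67816092 214.66666667] [0.5418 0.0847 0.13  ]
side [312 211  15  15 130] [317.13076923 218.4       ] [ 0.5852 -0.1051  0.13  ]
side [302 226  28  14 144] [314.5625     235.96527778] [ 0.5572 -0.1683  0.13  ]
0.118 98 [ 0.5914 -0.0876  0.1287] [ 0.591 -0.088  0.128] [0.024 0.025 0.015] 0.1289426785815273
0.085 648 [ 0.5903 -0.0862  0.0929] [ 0.5922 -0.088   0.0947] [0.077 0.079 0.019] 0.09336053789615406
0.118 97 [0.544  0.0855 0.1283] [0.5436 0.0854 0.1289] [0.024 0.026 0.012] 0.12820402315395954
0.085 653 [0.5437 0.0854 0.0929] [0.5452 0.0857 0.0924] [0.071 0.078 0.015] 0.09330059568360594
[[22, 23, 120], [68, 16, 128], [47, 14, 127], [51, 14, 124], [25, 54, 122], [30, 45, 120]]
[0.615 0.172 0.012]
[ 0.697 -0.134  0.012]
[ 0.518 -0.177  0.012]
[0.436 0.124 0.012]
```

View pics/c1.png

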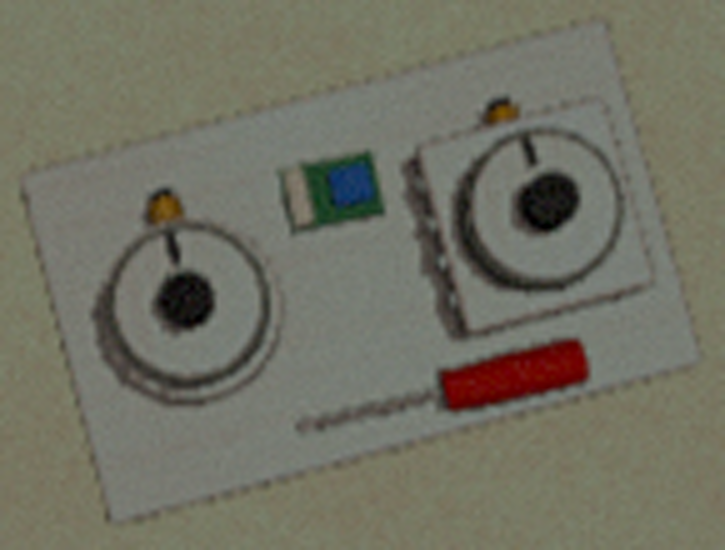

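View pics/c2.png

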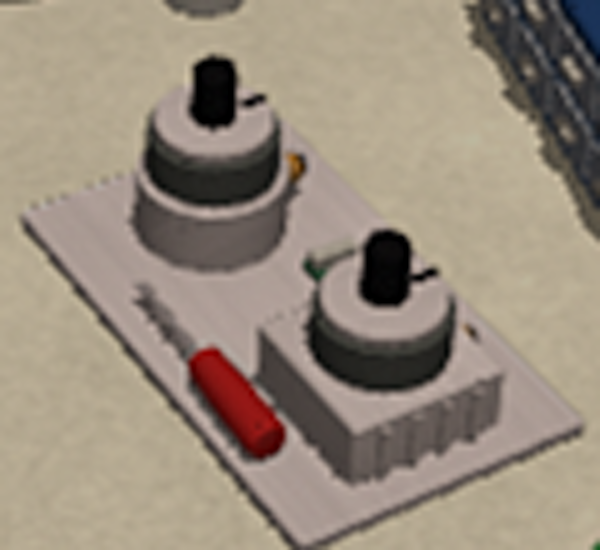

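The crop confirms it: the right-hand body (crop 548,200 → image 324,195) is square with ribs, a bare-metal cap and a black knob. Its pointer is up-left, at about 15° world yaw. The round one is at (252,215). Knob is at about (0.590, −0.087).

```bash
cat >> h.py <<'E'
from scipy.spatial.transform import Rotation as Ro
def need(s,X):
    R=Ro.from_rotvec(s["ee_rot"]).as_matrix();return R.T@(np.array(X)-s["tool_pos"])/.15
E
python3 - <<'E'
from rig import sense
from h import *
s=sense();R=Ro.from_rotvec(s["ee_rot"]).as_matrix();print(R.round(3))
R2=R@Ro.from_euler('y',76,degrees=True).as_matrix();print(R2.round(3))
print(R2.T@(np.array([.59,-.087,.23])-s["tool_pos"])/.15, need(s,[.59,-.087,.23]))
E
```

```text
[[ 0.923 -0.001  0.385]
 [-0.385 -0.001  0.923]
 [-0.    -1.    -0.001]]
[[-0.15  -0.001  0.989]
 [-0.989 -0.001 -0.15 ]
 [ 0.001 -1.    -0.   ]]
[4.02363487 0.0084478  2.96890702] [ 3.85412317  0.0084478  -3.1858721 ]
```

Request:
step_arm(increments=[0,-0.1,0,0,0.047,0,1,0,-0.1,0,0,0.047,0,1,0,0,0,0,0.047,0,1,0,0,0,0,0.047,0,1,0,0,0,0,0.047,0,1,0,0,0,0,0.047,0,1,0,0,0,0,0.047,0,1,0,0,0,0,0.047,0,1,0,0,0,0,0.047,0,1], force=40)

```text
time: 1.0
tool_pos: [0.239, 0.5738, 0.2573]
ee_rot: [-1.13, 1.336, -1.345]
ft_force: [0.4, 0.2, -0.5]
gripper_width: 0.0852
```

Request:
step_arm(increments=[0.2,0,0.16,0,0,0,1,0.2,0,0.16,0,0,0,1,0.2,0,0.16,0,0,0,1,0.2,0,0.16,0,0,0,1,0.2,0,0.16,0,0,0,1,0.2,0,0.16,0,0,0,1,0.2,0,0.16,0,0,0,1,0.2,0,0.16,0,0,0,1,0.2,0,0.16,0,0,0,1,0.2,0,0.16,0,0,0,1])

```text
time: 2.0
tool_pos: [0.4234, 0.2257, 0.2564]
ee_rot: [-1.136, 1.335, -1.343]
ft_force: [0.7, 0.9, -0.3]
gripper_width: 0.0853
```

```bash
python3 - <<'E'
from rig import sense
from h import *
s=sense();R=Ro.from_rotvec(s["ee_rot"]).as_matrix();print(R.round(3),s["time"],s["tool_pos"],s["joint_positions"])
print(need(s,[.59,-.087,.25]))
E
```

```text
[[-0.174 -0.007  0.985]
 [-0.985 -0.012 -0.174]
 [ 0.013 -1.    -0.005]] 2.0 [0.42336975 0.22568302 0.25639406] [ 0.46965988  0.18141438  1.9112215  -0.00861454  1.06112009  0.64849105]
[1.85923043 0.05980819 1.45632883]
```

Request:
step_arm(increments=[0.2,0,0.16,0,0,0,1,0.2,0,0.16,0,0,0,1,0.2,0,0.16,0,0,0,1,0.2,0,0.16,0,0,0,1,0.2,0,0.16,0,0,0,1,0.2,0,0.16,0,0,0,1,0.2,0,0.16,0,0,0,1,0.2,0,0.15,0,0,0,1,0.15,0,0.12,0,0,0,1,0,0,0,0,0,0,1,0,0,0,0,0,0,1])

```text
time: 3.1
tool_pos: [0.587, -0.0875, 0.2556]
ee_rot: [-1.136, 1.343, -1.346]
ft_force: [-0.5, -0.8, -0.4]
gripper_width: 0.0853
```

```bash
python3 - <<'E'
from rig import sense,optics
from h import *
f=optics.grab_frame("wrist")
s=sense();R=Ro.from_rotvec(s["ee_rot"]).as_matrix();print(R.round(3),s["time"],s["tool_pos"],s["joint_positions"])
cv2.imwrite("pics/w1.png",f["image"]);np.savez("w1.npz",**f)
print(proj(f,[.59,-.087,.13]),need(s,[.59,-.087,.25]))
E
```

```text
[[-0.179 -0.012  0.984]
 [-0.984 -0.013 -0.179]
 [ 0.015 -1.    -0.01 ]] 3.15 [ 0.58694146 -0.08722992  0.25562443] [-0.16031624  0.35476101  1.6738927  -0.01591536  1.122828    0.02682221]
(np.float64(284.2373057838147), np.float64(198.84249235163995)) [-0.00570507  0.03722649  0.02014242]
```

View pics/w1.png

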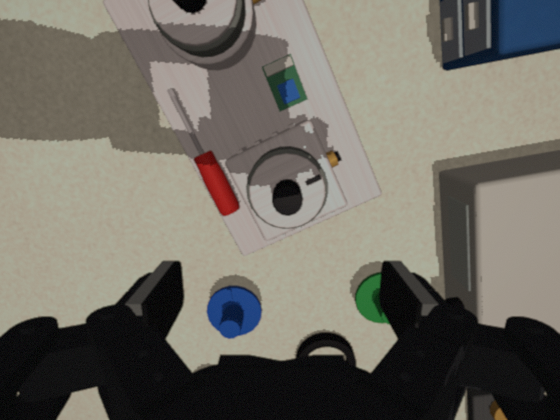

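Wrist view: the square cap with pointer is at about (287,190) and the knob at (287,197), near the predicted (284,199). The fingers clear everything. I refine the centre from depth.

```bash
python3 - <<'E'
from h import *
from rig import sense
for n,b,b2 in(("w1",(225,130,350,245),(265,170,310,225)),("top0",(300,175,350,220),(312,183,336,207))):
    f=np.load(n+".npz")
    x0,y0,x1,y1=b;V,U=np.mgrid[y0:y1,x0:x1];Z=f["range_z"][y0:y1,x0:x1]
    P=np.stack([(U-f["cx"])/f["fx"]*Z,(V-f["cy"])/f["fy"]*Z,Z],-1).reshape(-1,3);W=(P-f["t"])@f["R"]
    for lo,hi in((.122,.14),(.085,.10)):
        q=W[(W[:,2]>lo)&(W[:,2]<hi)];(c,r)=cv2.minEnclosingCircle(q[:,:2].astype(np.float32));print(n,lo,len(q),q.mean(0).round(4),np.round(c,4),round(r,4))
    x0,y0,x1,y1=b2;m=(f["image"][y0:y1,x0:x1].max(2)<45).astype(np.uint8)
    k,l,st,c=cv2.connectedComponentsWithStats(m);i=1+st[1:,4].argmax();uv=c[i]+[x0,y0];print(st[i],uv,ray(f,*uv,.13).round(4),ray(f,*uv,.112).round(4))
f=np.load("top0.npz")
E
```

```text
w1 0.122 760 [ 0.5923 -0.0881  0.1299] [ 0.5922 -0.0891] 0.0135
w1 0.085 4242 [ 0.593  -0.0847  0.0938] [ 0.5922 -0.0892] 0.0399
[  8  10  29  35 793] [286.65069357 196.73770492] [ 0.5923 -0.0856  0.13  ] [ 0.5917 -0.0899  0.112 ]
top0 0.122 97 [ 0.5914 -0.0877  0.1288] [ 0.5914 -0.0878] 0.0134
top0 0.085 644 [ 0.5903 -0.0863  0.0928] [ 0.5918 -0.0879] 0.0394
[ 7  7 12 11 99] [324.11111111 195.01010101] [ 0.5884 -0.0856  0.13  ] [ 0.5904 -0.0877  0.112 ]
```

Request:
step_arm(increments=[0,0,0.035,0.003,0,0.005,1,0,0.2,0,0,0,0,1,0,0.2,0,0,0,0,1,0,0.2,0,0,0,0,1,0,0,0,0,0,0,1])

```text
time: 3.65
tool_pos: [0.593, -0.083, 0.1652]
ee_rot: [-1.113, 1.334, -1.336]
ft_force: [-1.0, -0.2, 0.0]
gripper_width: 0.0853
```

```bash
cat > st.py <<'E'
from rig import sense
from h import *
import sys
s=sense();R=Ro.from_rotvec(s["ee_rot"]).as_matrix()
print("t",s["time"],"pos",s["tool_pos"].round(4),"yax",R[:,1].round(4),"yaw",np.degrees(np.arctan2(R[1,2],R[0,2])).round(2),"j6",round(s["joint_positions"][5],3),"F",np.round(s["ft_force"],1),"T",np.round(s["ft_torque"],2),"w",s["gripper_width"])
e=R.T@[0,0,-1];print("tilt fix",np.round([e[2]/np.pi,0,-e[0]/np.pi],4),"need",need(s,[.592,-.0885,float(sys.argv[1])]).round(3))
E
python3 st.py 0.102
```

```text
t 3.65 pos [ 0.593  -0.083   0.1652] yax [ 0.0065  0.0043 -1.    ] yaw -9.99 j6 0.009 F [-1.  -0.2  0. ] T [-0.07  0.02 -0.01] w 0.08529230855322471
tilt fix [-0.0018  0.     -0.0017] need [ 0.039  0.421 -0.003]
```

Request:
step_arm(increments=[0.035,0,0,-0.002,0,-0.002,1,0,0,0,0,0,0,1,0,0.2,0,0,0,0,1,0,0.1,0,0,0,0,1,0,0,0,0,0,0,1])

```text
time: 4.15
tool_pos: [0.5966, -0.0879, 0.1263]
ee_rot: [-1.117, 1.327, -1.34]
ft_force: [-0.0, 0.8, -1.4]
gripper_width: 0.0854
```

```bash
python3 st.py 0.102; python3 st.py .102
```

```text
t 4.15 pos [ 0.5966 -0.0879  0.1263] yax [ 0.0094 -0.0021 -1.    ] yaw -9.87 j6 0.007 F [-0.   0.8 -1.4] T [-0.    0.05 -0.02] w 0.08538209084994415
tilt fix [-0.0031  0.      0.0002] need [ 0.009  0.162 -0.031]
t 4.15 pos [ 0.5966 -0.0879  0.1263] yax [ 0.0094 -0.0021 -1.    ] yaw -9.87 j6 0.007 F [-0.   0.8 -1.4] T [-0.    0.05 -0.02] w 0.08538209084994415
tilt fix [-0.0031  0.      0.0002] need [ 0.009  0.162 -0.031]
```

Request:
step_arm(increments=[0.008,0.08,-0.03,-0.003,0,0,1,0,0.08,0,0,0,0,1,0,0,0,0,0,0,1])

```text
time: 4.45
tool_pos: [0.5934, -0.0886, 0.1032]
ee_rot: [-1.121, 1.332, -1.337]
ft_force: [-0.3, 0.5, 0.6]
gripper_width: 0.0855
```

```bash
python3 st.py 0.102; python3 - <<'E'
from rig import optics,sense
for i in range(4):
    optics.grab_frame("wrist");s=sense();print(s["tool_pos"].round(4),s["ee_rot"].round(4),s["joint_positions"].round(4))
E
```

```text
t 4.45 pos [ 0.5934 -0.0886  0.1032] yax [ 0.003 -0.001 -1.   ] yaw -9.87 j6 0.005 F [-0.3  0.5  0.6] T [ 0.    0.04 -0.  ] w 0.08552442869498746
tilt fix [-0.001   0.      0.0002] need [ 0.001  0.008 -0.009]
[ 0.5937 -0.0887  0.1039] [-1.1205  1.3316 -1.3374] [-1.6790e-01  5.5370e-01  1.7646e+00 -7.0000e-04  8.1940e-01  4.8000e-03]
[ 0.5941 -0.0887  0.1043] [-1.12    1.331  -1.3377] [-1.6780e-01  5.5320e-01  1.7642e+00 -7.0000e-04  8.1960e-01  4.8000e-03]
[ 0.5943 -0.0887  0.1047] [-1.1196  1.3304 -1.338 ] [-1.6780e-01  5.5280e-01  1.7639e+00 -7.0000e-04  8.1960e-01  4.9000e-03]
[ 0.5945 -0.0888  0.1048] [-1.1194  1.3301 -1.3382] [-1.6780e-01  5.5250e-01  1.7638e+00 -7.0000e-04  8.1950e-01  4.8000e-03]
```

Request:
step_arm(increments=[0,0.005,-0.015,0,0,0,0,0,0,0,0,0,0,-0.5,0,0,0,0,0,0,-0.5,0,0,0,0,0,0,-0.5,0,0,0,0,0,0,-0.5,0,0,0,0,0,0,-0.5,0,0,0,0,0,0,-0.5,0,0,0,0,0,0,-0.5], force=30)

```text
time: 5.45
tool_pos: [0.5923, -0.0883, 0.1054]
ee_rot: [-1.119, 1.329, -1.339]
ft_force: [-0.9, -0.6, 0.9]
gripper_width: 0.0248
```

```bash
python3 st.py 0.102
```

```text
t 5.45 pos [ 0.5923 -0.0883  0.1054] yax [ 0.0067 -0.0016 -1.    ] yaw -9.86 j6 0.005 F [-0.9 -0.6  0.9] T [ 0.04  0.18 -0.  ] w 0.024751152920211725
tilt fix [-0.0022  0.      0.0002] need [ 0.001  0.022 -0.002]
```

Request:
step_arm(increments=[0,0,0,-0.002,0,0,-1,0,0,0,0,0,0,-1,0,0,0,0,0.017,0,-1,0,0,0,0,0.017,0,-1,0,0,0,0,0.017,0,-1,0,0,0,0,0,0,-1])

```text
time: 6.05
tool_pos: [0.5923, -0.0879, 0.1054]
ee_rot: [-1.032, 1.452, -1.452]
ft_force: [-0.5, 0.4, 1.2]
gripper_width: 0.0251
```

```bash
python3 st.py 0.102
```

```text
t 6.05 pos [ 0.5923 -0.0879  0.1054] yax [-7.e-04 -3.e-04 -1.e+00] yaw -19.23 j6 0.169 F [-0.5  0.4  1.2] T [0.13 0.09 0.34] w 0.025074937178418147
tilt fix [0.0002 0.     0.0002] need [ 0.005  0.023 -0.   ]
```

Request:
step_arm(increments=[0,0,0,0,-0.017,0,-1,0,0,0,0,-0.017,0,-1,0,0,0,0,-0.017,0,-1,0,0,0,0,0,0,-1])

```text
time: 6.45
tool_pos: [0.5921, -0.0887, 0.1054]
ee_rot: [-1.128, 1.33, -1.33]
ft_force: [-1.1, 0.7, 1.8]
gripper_width: 0.0249
```

```bash
python3 st.py 0.102
```

```text
t 6.45 pos [ 0.5921 -0.0887  0.1054] yax [-0.0012 -0.0012 -1.    ] yaw -9.46 j6 -0.002 F [-1.1  0.7  1.8] T [0.13 0.11 0.01] w 0.0249305717654245
tilt fix [0.0003 0.     0.0004] need [-0.001  0.023 -0.001]
```

Request:
step_arm(increments=[0,0,0,0,-0.017,0,-1,0,0,0,0,-0.017,0,-1,0,0,0,0,-0.017,0,-1,0,0,0,0,0,0,-1])

```text
time: 6.85
tool_pos: [0.5915, -0.0894, 0.1055]
ee_rot: [-1.211, 1.212, -1.211]
ft_force: [-0.6, 0.8, 0.6]
gripper_width: 0.0253
```

```bash
python3 st.py 0.102;  python3 - <<'E'
from rig import optics
from h import *
f=optics.grab_frame("wrist");cv2.imwrite("pics/w2.png",f["image"])
E
```

```text
t 6.85 pos [ 0.5915 -0.0894  0.1055] yax [-0.0023 -0.0015 -1.    ] yaw -0.15 j6 -0.165 F [-0.6  0.8  0.6] T [ 0.07  0.1  -0.03] w 0.02527759549474055
tilt fix [0.0007 0.     0.0005] need [-0.006  0.023  0.003]
```

View pics/w2.png

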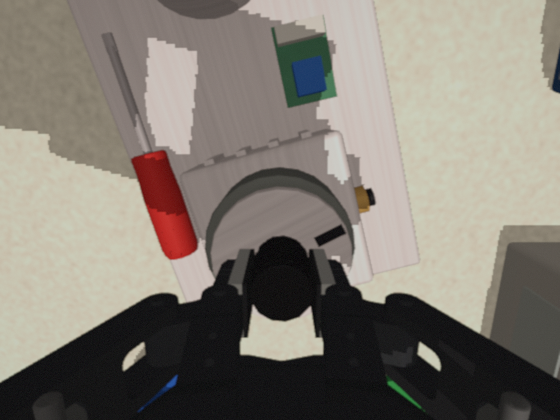

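Clockwise met a stop (0.34 N·m, with the grip slipping). Counter-clockwise runs free (about 0). The wrist view shows the pointer at (330,236), already turning with the knob, so I continue counter-clockwise.

Request:
step_arm(increments=[0,0,0,0,-0.03,0,-1,0,0,0,0,-0.03,0,-1,0,0,0,0,-0.03,0,-1,0,0,0,0,-0.03,0,-1,0,0,0,0,0,0,-1])

```text
time: 7.4
tool_pos: [0.5909, -0.0901, 0.1055]
ee_rot: [-1.368, 0.929, -0.926]
ft_force: [-0.9, 1.0, 1.5]
gripper_width: 0.025
```

```bash
python3 st.py 0.105
```

```text
t 7.4 pos [ 0.5909 -0.0901  0.1055] yax [-0.0036 -0.0022 -1.    ] yaw 21.6 j6 -0.544 F [-0.9  1.   1.5] T [0.18 0.11 0.01] w 0.02499189330369693
tilt fix [0.0013 0.     0.0002] need [-0.007  0.003  0.011]
```

Request:
step_arm(increments=[0,0,0,0,-0.03,0,-1,0,0,0,0,-0.03,0,-1,0,0,0,0,-0.03,0,-1,0,0,0,0,-0.03,0,-1,0,0,0,0,0,0,-1])

```text
time: 7.9
tool_pos: [0.5904, -0.0906, 0.1055]
ee_rot: [-1.478, 0.646, -0.641]
ft_force: [-2.2, 0.1, 1.8]
gripper_width: 0.0246
```

```bash
python3 st.py 0.105
```

```text
t 7.9 pos [ 0.5904 -0.0906  0.1055] yax [-0.0046 -0.0027 -1.    ] yaw 42.84 j6 -0.915 F [-2.2  0.1  1.8] T [0.16 0.21 0.05] w 0.024609329162729447
tilt fix [ 0.0016  0.     -0.0004] need [-0.003  0.004  0.017]
```

Request:
step_arm(increments=[-0.003,0,0.015,0.001,-0.02,0,-1,0,0,0,0,0,0,-1,0,0,0,0,0,0,-1])

```text
time: 8.2
tool_pos: [0.592, -0.0884, 0.1054]
ee_rot: [-1.486, 0.606, -0.603]
ft_force: [-1.8, -0.5, 2.1]
gripper_width: 0.0248
```

```bash
python3 st.py 0.105;  python3 - <<'E'
from rig import optics
from h import *
f=optics.grab_frame("wrist");cv2.imwrite("pics/w3.png",f["image"]);np.savez("w3.npz",**f)
print([np.round(proj(f,[.592+.034*np.cos(np.radians(a)),-.0885+.034*np.sin(np.radians(a)),.097])) for a in(15,68,75,82)])
E
```

```text
t 8.2 pos [ 0.592  -0.0884  0.1054] yax [-2.1e-03 -1.0e-04 -1.0e+00] yaw 45.72 j6 -0.965 F [-1.8 -0.5  2.1] T [-0.06  0.23  0.08] w 0.024770750532318444
tilt fix [ 0.0005  0.     -0.0004] need [ 0.001  0.003 -0.   ]
[array([338., 288.]), array([345., 232.]), array([342., 225.]), array([338., 218.])]
```

View pics/w3.png

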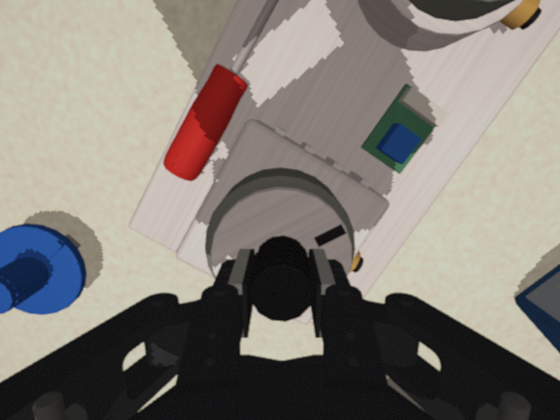

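The pointer (330,236) has turned with the gripper, with no slip, to about 54–60° from locked. I go gently on to the end stop.

Request:
step_arm(increments=[0,0,0,0,-0.02,0,-1,0,0,0,0,-0.014,0,-1,0,0,0,0,0,0,-1])

```text
time: 8.55
tool_pos: [0.5917, -0.0887, 0.1055]
ee_rot: [-1.508, 0.526, -0.523]
ft_force: [-1.7, 0.3, 0.8]
gripper_width: 0.0249
```

```bash
python3 st.py 0.105;  python3 - <<'E'
from h import *
f=np.load("w3.npz");m=(f["image"][222:250,312:350].max(2)<60).astype(np.uint8)
n,l,st,c=cv2.connectedComponentsWithStats(m)
for i in range(1,n):
    print(st[i]); p=ray(f,*(c[i]+[312,222]),.097);d=p[:2]-[.592,-.0885];print(p,np.hypot(*d),np.degrees(np.arctan2(d[1],d[0])))
    v,u=np.nonzero(l==i);P=np.array([ray(f,a+312,b+222,.097)[:2] for a,b in zip(u,v)]);w=np.linalg.svd(P-P.mean(0))[2][0];print(np.degrees(np.arctan2(w[1],w[0])))
E
```

```text
t 8.55 pos [ 0.5917 -0.0887  0.1055] yax [-2.6e-03 -5.0e-04 -1.0e+00] yaw 51.61 j6 -1.068 F [-1.7  0.3  0.8] T [ 0.13  0.19 -0.07] w 0.024909742755809084
tilt fix [ 0.0007  0.     -0.0006] need [0.001 0.003 0.002]
[  3   3  30  21 275]
[ 0.60066891 -0.06343189  0.097     ] 0.02652470661849992 70.92388175976785
-105.96320747597639
```

Request:
step_arm(increments=[0,-0.03,0,0,0,0,-1,0,-0.03,0,0,0,0,-1,0,0,0,0,0,0,-1], force=40)

```text
time: 8.85
tool_pos: [0.5917, -0.0885, 0.1147]
ee_rot: [-1.507, 0.531, -0.527]
ft_force: [-1.1, -0.4, -0.9]
gripper_width: 0.0247
```

```bash
python3 st.py 0.18
```

```text
t 8.85 pos [ 0.5917 -0.0885  0.1147] yax [-2.8e-03 -3.0e-04 -1.0e+00] yaw 51.31 j6 -1.063 F [-1.1 -0.4 -0.9] T [-0.01  0.14 -0.  ] w 0.02471783216038098
tilt fix [ 0.0006  0.     -0.0006] need [ 0.    -0.436  0.   ]
```

Up 9 mm with only the cap's weight, so it is free. I lift on.

Request:
step_arm(increments=[0,-0.07,0,0,0,0,-1,0,-0.07,0,0,0,0,-1,0,-0.07,0,0,0,0,-1,0,-0.07,0,0,0,0,-1,0,-0.07,0,0,0,0,-1,0,-0.07,0,0,0,0,-1,0,-0.03,0,0,0,0,-1,0,0,0,0,0,0,-1,0,0,0,0,0,0,-1,0,0,0,0,0,0,-1,0,0,0,0,0,0,-1])

```text
time: 9.95
tool_pos: [0.5926, -0.0885, 0.1894]
ee_rot: [-1.506, 0.53, -0.53]
ft_force: [-0.1, -0.4, -0.4]
gripper_width: 0.0246
```

```bash
python3 st.py 0.18; python3 - <<'E'
from rig import optics
from h import *
f=optics.grab_frame("side");g=optics.grab_frame("top")
a=cv2.resize(f["image"][140:280,230:370],(560,560));b=cv2.resize(g["image"][145:265,215:255+0],(187,560)) 
cv2.imwrite("pics/end.png",np.hstack([a,b]))
E
python3 st.py .18
```

```text
t 9.95 pos [ 0.5926 -0.0885  0.1894] yax [-1.e-04 -8.e-04 -1.e+00] yaw 51.23 j6 -1.061 F [-0.1 -0.4 -0.4] T [-0.08 -0.02  0.05] w 0.024639377651158676
tilt fix [0.0002 0.     0.0001] need [-0.003  0.062 -0.002]
t 10.05 pos [ 0.5926 -0.0885  0.1893] yax [-1.e-04 -7.e-04 -1.e+00] yaw 51.23 j6 -1.061 F [-0.5 -0.5 -1.9] T [-0.03  0.03  0.01] w 0.024529613992059107
tilt fix [0.0002 0.     0.0001] need [-0.003  0.062 -0.003]
```

View pics/end.png

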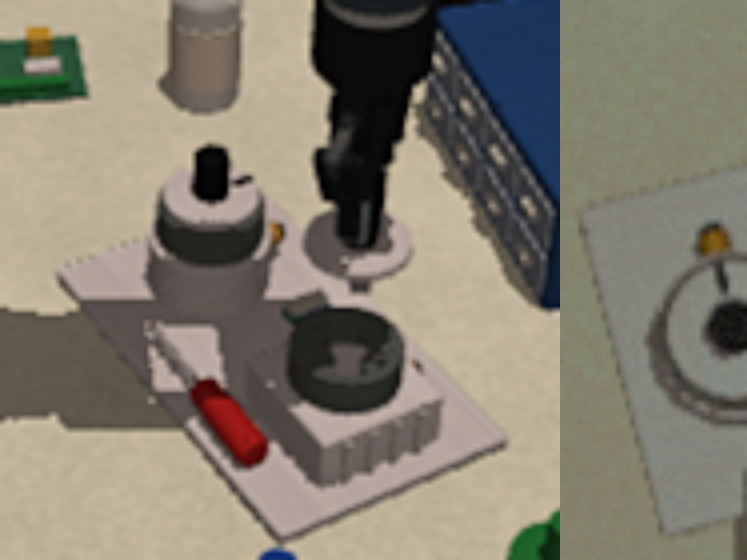

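The side crop shows the cap held level at (358,245) above the empty open mouth (345,350). The round cap and the bystanders look unchanged. Lift was 84 mm, so the lower end is about 64 mm above the rim. I hand in.

```bash
python3 -c "
from rig import order
print(order.hand_in())"; python3 st.py .18
```

```text
the job is handed in; nothing more can be done
None
the job is handed in; nothing more can be done
```

I opened the square housing and handed the job in at about 10 s, still holding its cap above the mouth. The hand-in gave no verdict.

- **Finding the thread:** I gripped the knob at 30 N. Clockwise (seen from above) it stopped at once, at about 0.34 N·m with the grip slipping slightly, so I went the other way. Counter-clockwise ran free, so that is the way it opens.
- **Opening:** I turned it to about 62–65° from locked. That comes from the wrist picture of the pointer plus the last 6° of tool turn; I stopped just short of the end stop and saw no torque rise. The cap then lifted out with no snag at 40 N grip.
- **Last checks:** The tool had risen 84 mm, which puts the cap's lower end about 64 mm above the mouth. It was within 1 mm of my measured centre sideways, upright to about 0.1°, and not moving between readings.
- **Other things on the bench:** In the last pictures the mouth was empty. The round housing's cap, screwdriver, relay module and bottle looked unmoved; I judged that by eye rather than measuring. The control board was only partly in that last picture, and the spool and tape roll were outside it.
- **Disagreements:** The top and wrist cameras differed by 1–2 mm on the knob's centre. The gripper read 24.6 mm on the 26 mm knob. For the cap's angle before the last 6°, the pointer gave 56–59° and the tool's turn about 61°. None of these mattered to the result.

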